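Free a seized valve key and set it in the parts stand

TASK

The key of the small vacuum valve has seized in its bore: free it by twisting it back and forth while lifting gently, because a straight pull would tear the valve body up off its suction feet. Stand the freed key upright on the worktop and let go, then take it again by the two narrow ends of its handle and lower it into the parts stand, upright and centred between the two cheeks, where there is no room for fingers at the broad faces of the handle. Leave the specimen cup, the dropper bottle and the timer where they are.

Things in the scene. Friction and masses are not known exactly. Their poses are not given: they have to be found in the camera images.
- valve_key: The seized key, loose, 88 mm tall, 0.2 to 0.33 kg. Origin: centre of its flat foot; z up its axis. A round steel plug of 30 mm diameter (z 0 to 52 mm) carries a flat grey handle (z 52 to 88 mm). It stands steadily on its foot. In the valve the foot starts 16 mm over the worktop; only the first 14 mm of lift are seized, then it lifts out freely (1.5 mm play).
- key_handle (a point): Middle of the key's handle, z = 70 mm of the key, same axes: 60 mm long along x, 22 mm thick along y, 36 mm tall. Broad faces look to +-y, narrow ends to +-x. The plug below is wider than the handle is thick, so fingertips on the broad faces must stay above the handle's lower edge, 18 mm under this point.
- valve_base: The valve's suction feet, fixed. Origin: on the worktop under the bore axis, z up; the handle starts within 0.15 rad of its x. On the feet sits the aluminium valve body, 100 mm (x) by 64 mm (y), cover top at z = 62 mm, brass hose barb to -y (27 mm long, at z = 34 mm). Ears on the cover at x = +-39 to 47 mm, 26 mm wide, up to z = 102 mm, leave 9 mm at the handle's ends: no room for fingers.
- bore (a point): Centre of the bore mouth in the cover, 62 mm over the worktop. Dry friction: a straight pull needs 22 to 31 N to slide the plug. While the key is turned about its axis only the upward share of the skin's motion resists: with 3 mm of lift in a turn of 0.8 rad (12 mm at the skin) about a quarter. Turning takes up to 0.5 N m: grip with 40 N or more. The ears do not hinder it.
- valve_body (a joint): How far the valve body is lifted off its seat on the feet, m; 0 is seated. It begins to lift at about 13 N of upward pull and rises 1 mm for each further newton; it sinks back when the pull ends. More than 5 mm counts as torn off.
- parts_stand: White parts stand, fixed. Origin: on the worktop under its middle, z up. Base plate 80 (x) by 90 (y) by 8 mm. Two upright cheeks parallel to x: x -22 to 22 mm, 8 mm thick, inner faces at y = +-20 mm, tops at z = 100 mm. Between them it is open on top and at both x ends.
- seat (a point): Where the middle of the key's foot shall stand: on the base plate midway between the cheeks, 8 mm over the worktop. The key's handle lies along the stand's x (either way round), its narrow ends 8 mm out of the cheeks, its broad faces 9 mm from them.
- microscope_foot (a point): Under the fixed microscope, on the worktop. It is 0.42 m tall and fills x 0.44 to 0.80 m, y -0.12 to 0.10 m: pass in front of it (x under 0.37 m, or well above). The work is all on its left. The worktop at x 0.42 to 0.61 m, y 0.17 to 0.40 m is free for setting the key down wherever none of the listed things stand; neighbours there are under 0.11 m tall.
- specimen_cup: Screw-cap specimen cup with a lid, 62 mm wide, 68 mm tall; origin at the centre of its underside. A bystander.
- dropper: Small dropper bottle, 36 mm wide, 99 mm tall; origin at the centre of its underside. A bystander.
- timer: Flat white bench timer, 76 x 76 x 22 mm; origin at the centre of its underside. A bystander.
Things that resemble listed ones, but are neither listed nor needed, are in the scene too. What is shaped like the valve_key but pink is not meant.

How it is judged (in metres and radians):
On the way, in this order (a step that is already met when the one before it is completed fails the run):
1. the key is out of the valve: its foot is above the cover (z of valve_key in the frame of valve_base above 0.064 m), for 0.1 s.
2. the key stands upright on the worktop, released (height (world z) of valve_key below 0.005 m and angle between valve_key's own z axis and vertical below 0.15 rad and linear speed of valve_key below 0.03 m/s and contact force between the fingers and valve_key below 0.1 N), for 0.2 s.
At the end, for the whole second after the job is handed in: Key released and still on the stand's base plate (foot 4 to 12 mm over the worktop), upright within 0.1 rad, axis within 10 mm of the stand's middle along the cheeks and 9 mm across, handle along the cheeks within 0.45 rad; valve body on its feet (lifted under 2 mm) (x of valve_key in the frame of parts_stand between -0.01 and 0.01 m and y of valve_key in the frame of parts_stand between -0.009 and 0.009 m and z of valve_key in the frame of parts_stand between 0.004 and 0.012 m and angle between valve_key's own z axis and vertical below 0.1 rad and angle between the x axis of valve_key and the x axis of parts_stand, either way round below 0.45 rad and linear speed of valve_key below 0.02 m/s and angular speed of valve_key below 0.2 rad/s and contact force between the fingers and valve_key below 0.1 N and value of joint valve_body below 0.002 m); the robot touches nothing.
It fails at once if the valve body is torn up more than 5 mm off its suction feet (value of joint valve_body above 0.005 m).
It fails at once if the key is dropped into the stand instead of being lowered (faster than 0.45 m/s there) (horizontal distance between valve_key and seat below 0.03 m and z of valve_key in the frame of parts_stand below 0.04 m and linear speed of valve_key above 0.45 m/s).
It fails at once if the specimen cup is disturbed: moved more than 20 mm (distance of specimen_cup from where it was at the start of the episode above 0.02 m).
It fails at once if the dropper is disturbed: moved more than 20 mm (distance of dropper from where it was at the start of the episode above 0.02 m).
It fails at once if the timer is disturbed: moved more than 20 mm (distance of timer from where it was at the start of the episode above 0.02 m).
It also fails if it takes over 72 s, if anything falls off the work surface, if the arm or the gripper's body presses on something with over 40 N, if the wrist force passes 120 N, or if a joint passes its speed limit or range.

ROBOT

A 7-joint arm with a two-finger parallel gripper is mounted at the origin on a cart in front of the work surface, level with it; the furniture and walls round the work are solid. World frame = base frame: x ahead of the robot, y to its left, z up, the work surface at z = 0. Lengths are in m, angles in degrees, forces in N, time in s.
With the tool pointing down it reaches from about 0.4 to 0.85 m from the base axis. Payload 4.5 kg.
Tool frame: the origin (TCP) lies at the very end of the fingers, on their centre line; the grasp point (between the pads) lies 19 mm behind it; z points along the fingers, y is the line along which they close (so a half turn about z gives the same grasp; the last joint's range is limited). The gripper opens to 88 mm and grips with 3 to 60 N. Pads are 18 mm wide; open, the fingers measure 123 mm over their backs; the gripper's body (75 mm by 187 mm) begins 45 mm behind the grasp point.
Start: joints at [78.656, 39.483, -11.15, 89.685, 9.013, 51.709, -12.324], TCP at [0.144, -0.608, 0.239] pointing down, gripper open.
Joint ranges: [-172.22, 172.22], [-26.19, 119.32], [-84.43, 86.54], [7.71, 146.69], [-57.33, 237.33], [2.42, 119.75], [-152.13, 152.13]. Speed limits (degrees/s): [147.25, 147.25, 180, 180, 180, 180, 180].

INTERFACE

Orientations are given as [roll, pitch, yaw] about the fixed x, y, z axes, in that order (R = Rz(yaw) Ry(pitch) Rx(roll)).
In Python, from cell import arm gives the robot as it stands. Calls block until the motion is done:
- arm.move_to(position, orientation): joint-space move of the TCP to a pose.
- arm.movel(position, orientation=None, speed=0.15): straight line of the TCP; orientation=None keeps the orientation; speed is the mean speed in m/s.
- arm.move_joints(angles): joint-space move.
- arm.command_gripper(opening): finger opening in m; the grip force is fixed at half the most; returns when the fingers have stopped.
- arm.hold(seconds).
- arm.solve_ik(position, orientation): joint angles nearest the present ones, or None.
- arm.observe(): the state.
- arm.get_image(name): name is "side" or "top" or "wrist"; returns a dict with "frame" (480x640x3 uint8, red, green, blue), "camera_matrix" (3x3 intrinsics, pixels), "world_to_cam" (4x4, takes a point from world to camera coordinates); the wrist camera has in their place "hand_eye" (4x4, takes a point from camera to tool coordinates, whose origin is the TCP and whose axes are the flange's). Camera axes: x right, y down, z forward; pixel columns grow to the right and rows downward; lengths in m; the calibration is good to about 2 mm. A picture is of the moment at which its call begins: read the wrist's pose just before it. There is no depth.
A pose or a line that the arm cannot do raises arm.PlanningError and nothing moves.
- arm.sign_off(): hands the job in; it is judged then, once.
The state is a dict: "t": time; "qpos": joint angles; "qvel": joint speeds; "joint_efforts": joint torques, N m; "tool_pos": TCP position; "eef_rot": TCP orientation; "contact_force": force on the tool from outside, world axes, zero at the start; "torque": the same for the moment, N m; "finger_gap": finger opening in m; "grip_force": force on a finger pad.
Only numpy, scipy, OpenCV 4.12 (cv2) and the standard library are available. Lean on these libraries where they do the work, as an engineer would, in place of code of your own. Each camera call takes 0.05 s, during which the arm holds its last target. There are 200 camera calls.

## Working session

There is one attempt and no reset: what is moved stays moved. The work goes in short steps, each a Python script; the robot and the scene stay as the last script left them, time stands still between calls to the robot, and variables do not carry over. Pictures are saved under pics/ and viewed, at most 10 in all, crops included, and the job is handed in when it is done.

```bash
mkdir -p pics; ls; python3 - <<'E'
from cell import arm
import cv2,numpy as np
for n in("top","side"):
    d=arm.get_image(n); cv2.imwrite(f"pics/{n}0.png",d["frame"][:,:,::-1])
    print(n,np.round(d["camera_matrix"],1).tolist(),np.round(d["world_to_cam"],4).tolist())
s=arm.observe();print(s)
E
```

```text
pics
top [[433.3, 0.0, 325.4], [0.0, 433.3, 243.4], [0.0, 0.0, 1.0]] [[-0.0303, -0.9994, 0.0137, 0.2538], [-0.9907, 0.0282, -0.1334, 0.5263], [0.133, -0.0176, -0.991, 1.1535], [0.0, 0.0, 0.0, 1.0]]
side [[617.2, 0.0, 321.1], [0.0, 617.2, 246.0], [0.0, 0.0, 1.0]] [[-0.8335, -0.5525, 0.0081, 0.5729], [-0.2916, 0.4275, -0.8557, 0.1171], [0.4693, -0.7156, -0.5174, 1.3752], [0.0, 0.0, 0.0, 1.0]]
{'t': 0.1, 'qpos': array([ 78.65586691,  39.52650076, -11.14558788,  89.73794721,
         9.01343361,  51.70643894, -12.32490523]), 'qvel': array([ 0.12413803, -0.05760656,  0.05037761, -0.17505151, -0.01288107,
       -0.02346268,  0.07173529]), 'joint_efforts': array([-2.91813187e-03, -5.28502715e+01, -1.27107482e+00, -1.53835970e+01,
       -5.24441432e-02,  2.06472730e-03,  1.39759879e-05]), 'tool_pos': array([ 0.14341416, -0.607769  ,  0.23801533]), 'eef_rot': array([-1.79911255e+02,  6.60340796e-03,  1.32852178e+01]), 'contact_force': array([ 0.76283924, -0.02941278, -0.38621367]), 'torque': array([0.03949801, 0.00440168, 0.02878659]), 'grip_force': 0.0, 'finger_gap': 0.08803098772992349}
```

View pics/top0.png

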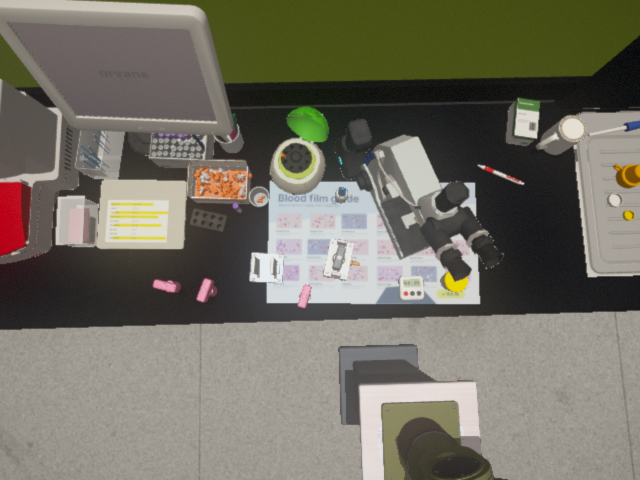

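View pics/side0.png

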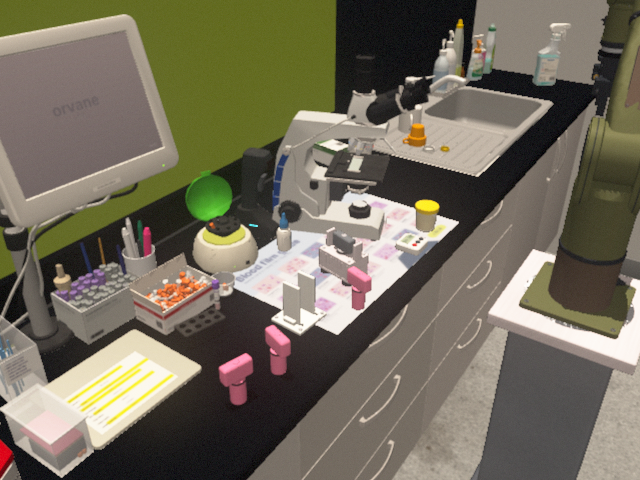

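The top view shows the valve with the grey key at (339,258) and its brass barb at (355,263). The stand is at (267,267), the dropper at (341,193), the timer at (411,289) and the cup at (456,282). Things that could be taken for the key are the grey handle in the valve (339,258) and the pink look-alikes at (165,286), (206,289) and (305,296). I choose the grey one and check it in a close crop.

```bash
python3 - <<'E'
import cv2,numpy as np
a=cv2.imread("pics/top0.png")[225:315,235:375]; b=cv2.imread("pics/side0.png")[220:340,265:385]
a=cv2.resize(a,None,fx=3.2,fy=3.2,interpolation=2);b=cv2.resize(b,None,fx=2.9,fy=2.9,interpolation=2)
o=np.zeros((350,800,3),np.uint8);o[:a.shape[0],:a.shape[1]]=a;o[:b.shape[0],450:450+b.shape[1]]=b
cv2.imwrite("pics/crop0.png",o)
E
cat >h.py <<'E'
from cell import arm
import cv2,numpy as np
def rays(d,px,T=None):
    """camera origin and ray directions in world; T=tool pose 4x4 for wrist"""
    C=T@d["hand_eye"] if T is not None else np.linalg.inv(d["world_to_cam"])
    u=np.c_[np.atleast_2d(px),np.ones(len(np.atleast_2d(px)))]@np.linalg.inv(d["camera_matrix"]).T
    return C[:3,3],u@C[:3,:3].T
def onz(d,px,z,T=None):
    o,r=rays(d,px,T); return o+r*((z-o[2])/r[:,2])[:,None]
def tool():
    from scipy.spatial.transform import Rotation as R
    s=arm.observe();T=np.eye(4);T[:3,:3]=R.from_euler("xyz",s["eef_rot"],degrees=True).as_matrix();T[:3,3]=s["tool_pos"];return T
E
python3 - <<'E'
from h import *
d=arm.get_image("top")
print(np.round(onz(d,[[339,250]],.088),3),np.round(onz(d,[[339,258]],.088),3),np.round(onz(d,[[267,267]],.008),3))
q=arm.observe()["qpos"]
for p in([.40,.24,.35],[.48,.22,.3],[.42,.15,.3],[.3,.25,.35]):
  for yaw in(0,45,90,-45,-90): print(p,yaw,arm.solve_ik(p,[180,0,yaw]))
E
```

```text
[[0.508 0.204 0.088]] [[0.487 0.205 0.088]] [[0.476 0.402 0.008]]
[0.4, 0.24, 0.35] 0 [ -37.37483701   19.21313128    1.04913672  106.86385226   -0.4271335
   53.92675905 -126.13261685]
[0.4, 0.24, 0.35] 45 [   6.04200444   31.1845965   -68.33784464  104.9752794    31.76972872
   66.06446527 -118.15784069]
[0.4, 0.24, 0.35] 90 [ 10.00745685  37.33705573 -80.75170862 104.83698634  38.8345857
  72.67332233 -81.90075601]
[0.4, 0.24, 0.35] -45 [ -62.19913294   22.57151157   37.92996671  107.95045145  -16.72599624
   55.06787185 -151.69597755]
[0.4, 0.24, 0.35] -90 [  7.24915472  32.58882476 -71.49842584 104.93208071  33.55550322
  67.526885   104.68300057]
[0.48, 0.22, 0.3] 0 [ -17.04570163   28.44384463  -19.73082605  101.49580976   11.76147399
   52.07876967 -131.8410401 ]
[0.48, 0.22, 0.3] 45 [ -9.7130609   30.01699389 -31.70854316 101.12820684  18.91170116
  54.21809027 -94.18547905]
[0.48, 0.22, 0.3] 90 [ -0.80756706  33.53395775 -47.63331429 100.70021023  28.55749835
  58.63001634 -59.05112398]
[0.48, 0.22, 0.3] -45 [ -52.41183182   31.98663544   37.84013794  103.25289702  -24.0058
[... 628 characters left out ...]
, 0.15, 0.3] -90 [ 18.34714422  35.19967725 -71.59596973 112.67381078  38.65330709
  61.12370592 109.38389741]
[0.3, 0.25, 0.35] 0 [ -47.40059775   12.58964137    1.04075671  117.23311957   -0.29534173
   50.17962421 -136.19572671]
[0.3, 0.25, 0.35] 45 [ -19.02304605   14.89819887  -35.4278117   116.06453457   10.87096485
   52.20733591 -105.24280517]
[0.3, 0.25, 0.35] 90 [  3.46510642  23.96329027 -71.22238933 115.28504842  26.52491276
  59.43474421 -80.36836752]
[0.3, 0.25, 0.35] -45 [  3.46510642  23.96329027 -71.22238933 115.28504842  26.52491276
  59.43474421 144.63163248]
[0.3, 0.25, 0.35] -90 [  3.46510642  23.96329027 -71.22238933 115.28504842  26.52491276
  59.43474421  99.63163248]
```

View pics/crop0.png

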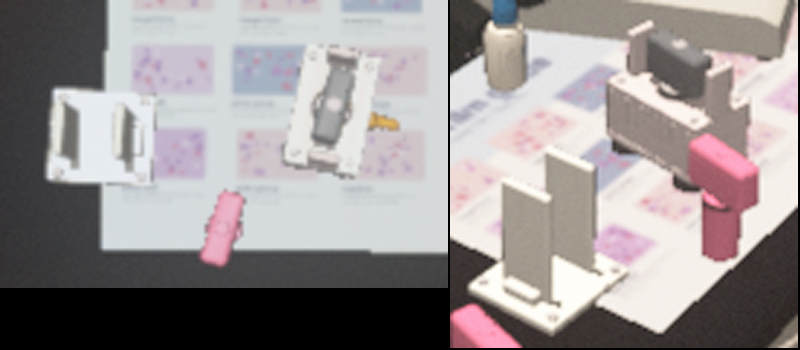

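The crop shows the grey key in the valve between its ears, standing along roughly world x. The stand's cheeks also run along x, and the look-alikes are pink.

```bash
python3 - <<'E'
from h import *
arm.move_to([.09,-.385,.5],[180,0,13])
q=arm.observe()["qpos"].copy();print(q.round(1),arm.observe()["t"])
q[0]=-30; q[6]=40
arm.move_joints(q)
s=arm.observe();print(s["tool_pos"],s["eef_rot"],s["t"])
for z in (.3,.12,.06):
  for yaw in(165,145,195,90): print(z,yaw,arm.solve_ik([.49,.205,z],[180,0,yaw]))
try: arm.command_gripper(0.088,force=50)
except Exception as e: print(repr(e))
E
```

```text
[ 82.2   6.4 -13.9  97.3   1.6  76.5  -9. ] 1.4583
[0.32340288 0.22818482 0.49911679] [-1.79927762e+02 -5.55873589e-02  1.74048592e+02] 3.8
0.3 165 [-23.31285031  27.89224676  -6.8310814  101.41380757   4.10962031
  50.93457481  43.0507951 ]
0.3 145 [-24.26147967  27.85579732  -5.34584186 101.46264835   3.21893638
  50.82891058  23.97463861]
0.3 195 [-21.89461718  27.96831413  -9.05405073 101.34078915   5.44056362
  51.11387849  71.67249006]
0.3 90 [-28.71905598  27.83869734   1.63457993 101.69170244  -0.98939195
  50.48342211 -26.6439786 ]
0.12 165 [-24.2102577   42.97163584  -5.73155995 111.96571847   9.10239399
  25.48674694  38.360142  ]
0.12 145 [-25.17843868  42.9561295   -4.13212762 112.01686662   6.61032186
  25.24850048  20.81128794]
0.12 195 [-22.7386411   43.03059763  -8.16310331 111.88783822  12.79978219
  25.93515614  64.72820543]
0.12 90 [-27.75202249  43.00496466   0.12510519 112.15242545  -0.20310263
  24.84281526 -27.47622526]
0.06 165 [-24.44016772  49.12110683  -5.40242957 113.30861378  13.21267523
  18.14657033  34.44120737]
0.06 145 [-25.20867439  49.11419461  -4.12108911 113.34863365  10.19531832
  17.87526919  17.37842703]
0.06 195 [-23.24599334  49.15771887  -7.39327039 113.24615177  17.71316689
  18.66029124  60.06753664]
0.06 90 [-27.23857924  49.15880462  -0.73244051 113.45373384   1.85340157
  17.39833083 -29.48624624]
TypeError("got an unexpected keyword argument 'force'")
```

```bash
python3 - <<'E'
from h import *
arm.move_to([.44,.27,.40],[180,0,170]); arm.hold(.3)
T=tool();d=arm.get_image("wrist");cv2.imwrite("pics/w1.png",d["frame"][:,:,::-1])
np.savez("w1.npz",T=T,he=d["hand_eye"],K=d["camera_matrix"])
print(T[:3].round(4).tolist(),d["hand_eye"].round(3).tolist(),d["camera_matrix"].round(1).tolist(),arm.observe()["t"])
E
```

```text
[[-0.9849, 0.1732, 0.0018, 0.4397], [0.1732, 0.9849, 0.0012, 0.2701], [-0.0016, 0.0015, -1.0, 0.4013]] [[0.001, -0.966, -0.26, 0.067], [1.0, 0.001, 0.001, -0.001], [-0.0, -0.26, 0.966, -0.147], [0.0, 0.0, 0.0, 1.0]] [[365.8, 0.0, 321.6], [0.0, 365.8, 238.9], [0.0, 0.0, 1.0]] 4.8333
```

View pics/w1.png

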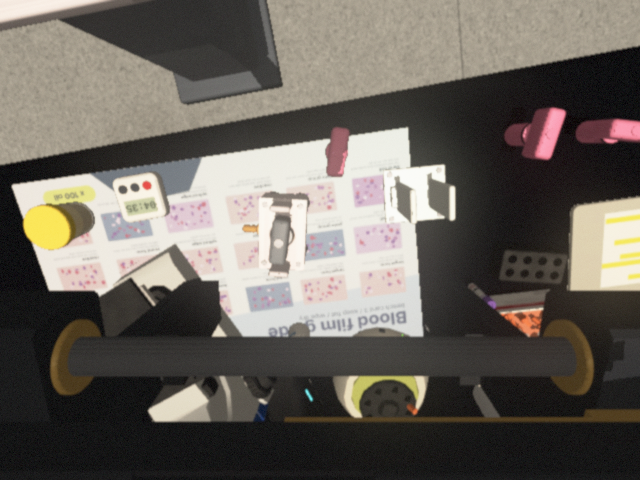

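Wrist view: key handle at (281,240), barb (252,229) on the left, stand around (420,193), timer (138,197), cup (48,228), dropper about (300,335). I'll get closer views of the valve and the stand.

```bash
cat >>h.py <<'E'
def shot(name):
    arm.hold(.3); T=tool(); d=arm.get_image("wrist"); cv2.imwrite(f"pics/{name}.png",d["frame"][:,:,::-1])
    np.savez(f"{name}.npz",T=T,hand_eye=d["hand_eye"],camera_matrix=d["camera_matrix"]); return d,T
E
python3 - <<'E'
from h import *
out=[]
for n,p,c in(("wv",[.50,.22,.24],[.49,.205,.088]),("ws",[.49,.39,.24],[.476,.40,.06])):
    arm.movel(p,[180,0,170],speed=.25); d,T=shot(n)
    X=np.linalg.inv(T@d["hand_eye"])@np.r_[c,1]; u=d["camera_matrix"]@X[:3]; u=(u[:2]/u[2]).astype(int)
    x0,y0=max(u[0]-100,0),max(u[1]-100,0); print(n,u,x0,y0)
    out.append(cv2.resize(d["frame"][y0:y0+200,x0:x0+200,::-1],(400,400),interpolation=2))
cv2.imwrite("pics/c2.png",np.hstack(out)); print(arm.observe()["t"])
E
```

```text
wv [301 214] 201 114
ws [331 198] 231 98
7.225
```

View pics/c2.png

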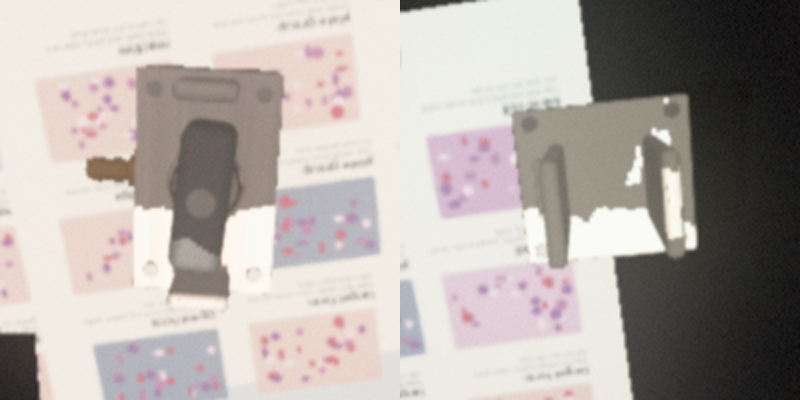

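```bash
python3 - <<'E'
from h import *
def P(n,pts,z,off):
    f=dict(np.load(n+".npz")); p=np.array(pts,float)/2+off
    r=onz(f,p,z,f["T"]); print(n,z,r[:,:2].round(4).tolist(),"mean",r.mean(0).round(4)); return r
a=lambda v:np.degrees(np.arctan2(v[1],v[0])).round(1)
V=np.array([201,114]);S=np.array([231,98])
r=P("wv",[[138,67],[283,72],[270,292],[135,285]],.062,V);print("valve yaw",a(r[3]-r[0]),a(r[2]-r[1]),a(r[0]-r[1])-90, [np.linalg.norm(r[i]-r[i-1]).round(3) for i in range(4)])
P("wv",[[201,203]],.088,V)
r=P("wv",[[183,135],[237,138],[228,267],[172,262]],.088,V);print("handle yaw",a(r[3]-r[0]),a(r[2]-r[1]))
r=P("ws",[[114,110],[288,95],[297,245],[128,262]],.008,S);print("stand yaw",a(r[3]-r[0]),a(r[2]-r[1]),a(r[0]-r[1])-90,[np.linalg.norm(r[i]-r[i-1]).round(3) for i in range(4)])
r=P("ws",[[153,160],[274,166],[277,253],[158,265]],.1,S);print("cheeks yaw",a(r[3]-r[0]),a(r[2]-r[1]))
# gray mask rectangle of handle
f=cv2.imread("pics/wv.png")[114:314,201:401]; g=cv2.cvtColor(f,6); m=((g<95)).astype(np.uint8)
k,l,st,c=cv2.connectedComponentsWithStats(m); i=l[101,100]; print(st[i],c[i],cv2.minAreaRect(np.argwhere(l==i)[:,::-1].astype(np.float32)),g[101,100],g[90,75])
E
```

```text
wv 0.062 [[0.4324, 0.1869], [0.4453, 0.2483], [0.5432, 0.2265], [0.5289, 0.1649]] mean [0.4875 0.2066 0.062 ]
valve yaw -12.8 -12.5 -191.8 [np.float64(0.099), np.float64(0.063), np.float64(0.1), np.float64(0.063)]
wv 0.088 [[0.4909, 0.2048]] mean [0.4909 0.2048 0.088 ]
wv 0.088 [[0.462, 0.2029], [0.4669, 0.2243], [0.5203, 0.211], [0.514, 0.1879]] mean [0.4908 0.2065 0.088 ]
handle yaw -16.1 -14.0
ws 0.008 [[0.4307, 0.3644], [0.4387, 0.4519], [0.5159, 0.446], [0.5094, 0.3561]] mean [0.4737 0.4046 0.008 ]
stand yaw -6.0 -4.3 -185.3 [np.float64(0.079), np.float64(0.088), np.float64(0.077), np.float64(0.09)]
ws 0.1 [[0.4504, 0.3842], [0.4609, 0.4302], [0.4955, 0.4265], [0.492, 0.3784]] mean [0.4747 0.4048 0.1   ]
cheeks yaw -7.9 -6.2
[    0     0   200   200 39050] [100.82993598  98.43134443] ((99.49998474121094, 99.49998474121094), (198.99996948242188, 198.99996948242188), 0.0) 127 142
```

```bash
cat >>h.py <<'E'
def st(tag=""):
    s=arm.observe();print(tag,"t",round(s["t"],2),"p",s["tool_pos"].round(4),"yaw",s["eef_rot"].round(1)[2],"F",s["contact_force"].round(1),"M",s["torque"].round(2),"gap",round(s["finger_gap"],4),"grip",round(s["grip_force"],1));return s
E
python3 - <<'E'
from h import *
x,y=.4878,.2062
arm.movel([x,y,.24],[180,0,165],speed=.3)
arm.movel([x,y,.13],speed=.15);st()
arm.movel([x,y,.0715],speed=.06);s=st("down")
print([ (yw,None if (q:=arm.solve_ik([x,y,.08],[180,0,yw])) is None else q.round(0)[[4,5,6]]) for yw in(140,190)])
arm.command_gripper(0.0);arm.hold(.2);st("grip")
E
```

```text
t 8.88 p [0.4882 0.2071 0.1305] yaw 165.1 F [ 0.2  0.7 -0.4] M [ 0.   -0.16 -0.05] gap 0.0885 grip 0.0
down t 10.0 p [0.488  0.2063 0.0718] yaw 165.0 F [-0.  -0.2  1. ] M [ 0.02 -0.13  0.01] gap 0.0883 grip 0.0
[(140, array([-0., 20., 22.])), (190, array([21., 22., 51.]))]
grip t 11.22 p [0.4878 0.2063 0.0715] yaw 165.0 F [-0.6  0.5  0.6] M [ 0.12 -0.08 -0.02] gap 0.0219 grip 29.5
```

```bash
python3 - <<'E'
from h import *
x,y=.4878,.2063
arm.movel([x,y,.0717],[180,0,172],speed=.001);st("a")
arm.movel([x,y,.0727],[180,0,187],speed=.002);st("b")
arm.movel([x,y,.0728],[180,0,178],speed=.0005);st("c")
arm.movel([x,y,.0748],[180,0,143],speed=.0025);st("d")
E
```

```text
a t 11.49 p [0.4878 0.2064 0.0715] yaw 171.9 F [-0.1  0.4 -2.6] M [ 0.18 -0.24  0.19] gap 0.0216 grip 29.7
b t 11.97 p [0.4875 0.2061 0.0722] yaw -173.2 F [ 1.5  0.6 -9.7] M [ 0.17 -0.36  0.13] gap 0.0219 grip 29.7
c t 12.28 p [0.4877 0.2063 0.0726] yaw 178.1 F [ 0.3  0.9 -8.4] M [ 0.29 -0.24 -0.19] gap 0.0218 grip 29.9
d t 13.1 p [0.4875 0.2065 0.0747] yaw 143.1 F [-0.7  1.1 -7.7] M [ 0.31 -0.16 -0.01] gap 0.0218 grip 29.8
```

```bash
python3 - <<'E'
from h import *
x,y=.4878,.2063; z=.0748; yaw=143
for i in range(8):
    s=1 if yaw==143 else -1; tgt=188 if s>0 else 143
    arm.movel([x,y,z+.0002],[180,0,yaw+8*s],speed=.0008)
    z+=.0022; arm.movel([x,y,z],[180,0,tgt],speed=.0022); yaw=tgt
    F=st(i)["contact_force"]
    if F[2]<-12.5: break
    if z>.0880: break
print(z,yaw)
E
```

```text
0 t 14.21 p [0.4877 0.206  0.077 ] yaw -172.1 F [-0.5  1.  -6.9] M [ 0.28 -0.12  0.03] gap 0.0221 grip 29.8
1 t 15.32 p [0.4877 0.2065 0.0791] yaw 143.1 F [-0.3  1.7 -6.7] M [ 0.27 -0.09 -0.09] gap 0.0215 grip 29.8
2 t 16.43 p [0.4877 0.206  0.0813] yaw -172.1 F [-0.1  0.3 -7.4] M [ 0.2  -0.16  0.15] gap 0.0217 grip 29.8
3 t 17.53 p [0.4877 0.2064 0.0835] yaw 143.1 F [-0.5  1.3 -7.2] M [ 0.26 -0.09 -0.03] gap 0.0217 grip 29.8
4 t 18.64 p [0.4879 0.2063 0.0859] yaw -172.1 F [-0.   0.7 -5.2] M [ 0.37 -0.1   0.05] gap 0.0214 grip 29.8
5 t 19.75 p [0.488  0.2063 0.088 ] yaw 143.1 F [ 0.1  0.7 -2.5] M [ 0.16 -0.13 -0.02] gap 0.0215 grip 29.8
6 t 20.86 p [0.4877 0.2061 0.0901] yaw -172.1 F [-0.2  1.  -1.9] M [ 0.06 -0.19  0.02] gap 0.022 grip 29.8
0.09019999999999996 188
```

```bash
python3 - <<'E'
from h import *
arm.movel([.4878,.2063,.105],[180,0,166],speed=.03);st("up")
arm.movel([.4878,.2063,.185],speed=.08);s=st("out")
arm.movel([.52,.295,.185],[180,0,174],speed=.12)
arm.movel([.52,.295,.075],speed=.1)
d=arm.get_image("side");cv2.imwrite("pics/s2.png",cv2.resize(d["frame"][150:350,220:460,::-1],None,fx=3,fy=3,interpolation=2))
z=.0585
while z>.050:
    arm.movel([.52,.295,z],speed=.02); arm.hold(.1); s=st(z)
    if s["contact_force"][2]>1.5: break
    z-=.001
E
```

```text
up t 21.5 p [0.4877 0.2064 0.1049] yaw 166.1 F [-0.5 -1.2 -2.7] M [ 0.01 -0.15  0.02] gap 0.0216 grip 29.8
out t 22.65 p [0.4874 0.2061 0.1845] yaw 166.0 F [-0.1 -0.6 -2.5] M [ 0.06 -0.17 -0.02] gap 0.0217 grip 29.8
0.0585 t 25.96 p [0.5201 0.2951 0.0586] yaw 174.0 F [ 0.4  0.2 -2.9] M [ 0.02 -0.22 -0.03] gap 0.0219 grip 29.8
0.0575 t 26.31 p [0.52   0.295  0.0575] yaw 174.0 F [ 0.9 -0.5 -2. ] M [ 0.09 -0.14 -0.04] gap 0.022 grip 29.8
0.0565 t 26.66 p [0.52   0.295  0.0565] yaw 174.0 F [-0.8  0.3 -2.3] M [ 0.04 -0.2   0.  ] gap 0.0218 grip 29.8
0.0555 t 27.01 p [0.5201 0.2951 0.0556] yaw 174.0 F [ 0.2 -0.1 -1.7] M [ 0.07 -0.15 -0.01] gap 0.0219 grip 29.8
0.0545 t 27.36 p [0.5203 0.2952 0.0556] yaw 174.0 F [-1.1 -0.8  5.6] M [-0.18  0.17  0.05] gap 0.0216 grip 29.8
```

View pics/s2.png

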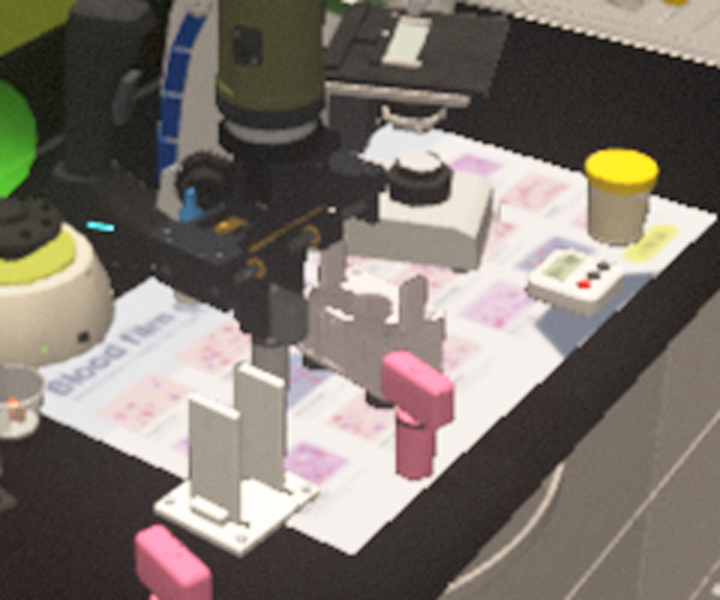

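The side picture shows the key held upright at about (275,380), just over the paper. The valve is seated, and the timer (580,275) and cup (620,195) are undisturbed. The floor contact came at the expected height, so I release it.

```bash
python3 - <<'E'
from h import *
arm.movel([.52,.295,.0556],speed=.02)
arm.command_gripper(.05);arm.hold(.4);st("rel")
arm.movel([.52,.295,.17],speed=.12)
arm.command_gripper(.088)
print(arm.solve_ik([.52,.295,.22],[180,0,84]))
arm.movel([.50,.295,.22],[180,0,84],speed=.04);st()
d,T=shot("k2")
X=np.linalg.inv(T@d["hand_eye"])@np.array([.52,.295,.088,1]);u=d["camera_matrix"]@X[:3];u=(u[:2]/u[2]).astype(int);print(u)
x0,y0=max(u[0]-130,0),max(u[1]-130,0);print(x0,y0)
cv2.imwrite("pics/k2c.png",cv2.resize(d["frame"][y0:y0+260,x0:x0+260,::-1],None,fx=2,fy=2,interpolation=2))
E
```

```text
rel t 28.59 p [0.52   0.295  0.0556] yaw 174.0 F [ 0.5 -0.1 -0.2] M [ 0.05 -0.16  0.01] gap 0.05 grip 0.0
[-43.64671551  39.65502387  17.08391305  96.647887   -15.11465995
  45.97015757 -25.70235036]
 t 32.12 p [0.5    0.295  0.2199] yaw 84.0 F [ 0.7 -0.2  0.1] M [-0.05 -0.1   0.  ] gap 0.088 grip 0.0
[347 225]
217 95
```

View pics/k2c.png

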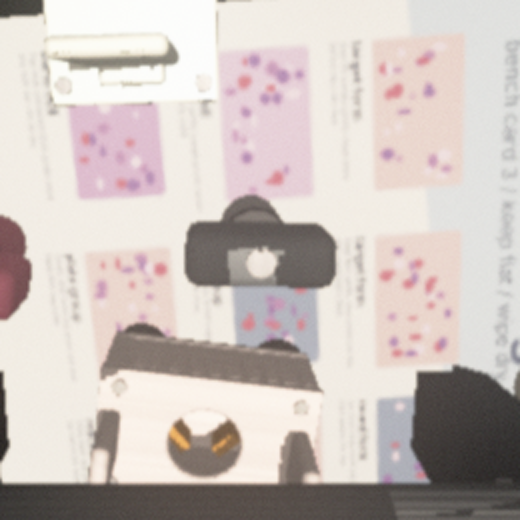

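The wrist view shows the key standing upright. Its centre disc is at image pixel (347,226), against a predicted (347,225), and the handle is aligned with the tool. I take it by the narrow ends.

```bash
python3 - <<'E'
from h import *
arm.movel([.52,.295,.20],[180,0,84],speed=.1)
arm.movel([.52,.295,.0560],speed=.09);st("down")
arm.command_gripper(0.0);arm.hold(.2);s=st("grip")
assert s["finger_gap"]>.055 and s["grip_force"]>20
arm.movel([.52,.295,.20],speed=.12);st("up")
arm.movel([.474,.4047,.20],speed=.12);st("over")
d=arm.get_image("side");cv2.imwrite("pics/s3.png",cv2.resize(d["frame"][150:350,220:460,::-1],None,fx=3,fy=3,interpolation=2))
E
```

```text
down t 34.65 p [0.5204 0.2952 0.0565] yaw 84.0 F [-0.1 -0.  -0.1] M [-0.06 -0.09 -0.02] gap 0.088 grip 0.0
grip t 35.38 p [0.5201 0.295  0.0561] yaw 84.0 F [-0.  -0.5  1. ] M [-0.04 -0.05 -0.03] gap 0.0598 grip 29.9
up t 36.73 p [0.5194 0.2948 0.1992] yaw 84.0 F [ 1.3  0.5 -2.6] M [-0.03 -0.07  0.01] gap 0.0598 grip 29.9
over t 37.88 p [0.4748 0.4034 0.2001] yaw 83.9 F [-1.3  0.4 -3.3] M [-0.11 -0.16  0.01] gap 0.0596 grip 29.9
```

View pics/s3.png

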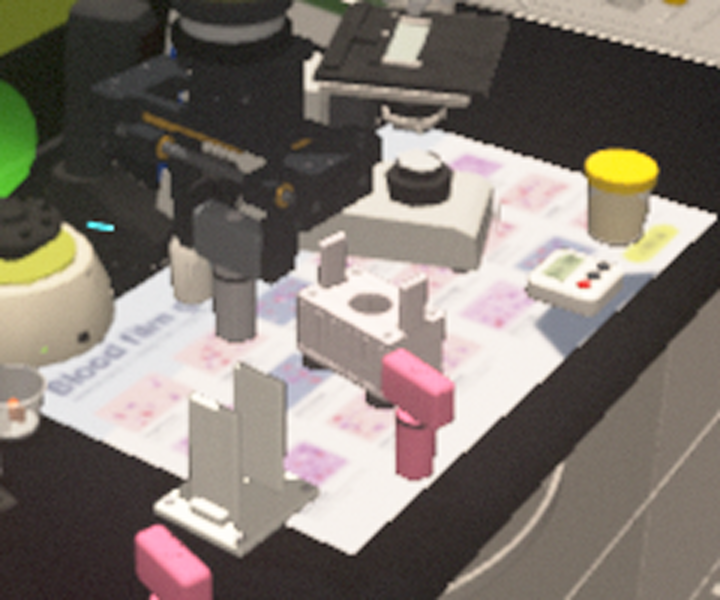

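The key hangs upright over the stand at (235,290), in line with the cheeks at (213,400) and (262,375). I lower it gently and watch the forces.

```bash
python3 - <<'E'
from h import *
x,y=.474,.4047
arm.movel([x,y,.17],speed=.05)
for z in(.14,.11,.08,.069):
    arm.movel([x,y,z],speed=.06); s=st(z)
    if np.hypot(*s["contact_force"][:2])>5 or s["contact_force"][2]>2: raise SystemExit("touch")
z=.067
while z>.058:
    arm.movel([x,y,z],speed=.02); arm.hold(.1); s=st(z)
    if s["contact_force"][2]>1.5: break
    z-=.001
d=arm.get_image("side");cv2.imwrite("pics/s4.png",cv2.resize(d["frame"][200:350,220:400,::-1],None,fx=4,fy=4,interpolation=2))
E
```

```text
0.14 t 39.33 p [0.4741 0.4046 0.1399] yaw 84.0 F [-0.9  0.  -1.9] M [-0.03 -0.1   0.05] gap 0.0598 grip 29.9
0.11 t 39.98 p [0.4741 0.4047 0.1099] yaw 84.0 F [-0.3 -0.2 -3.1] M [-0.07 -0.12  0.05] gap 0.0599 grip 29.9
0.08 t 40.62 p [0.4741 0.4047 0.0798] yaw 84.0 F [ 0.  -0.8 -1.7] M [-0.09 -0.07 -0.02] gap 0.0598 grip 29.9
0.069 t 40.96 p [0.4736 0.4045 0.0685] yaw 84.0 F [ 0.2  0.2 -2.8] M [-0.02 -0.09 -0.  ] gap 0.0598 grip 29.9
0.067 t 41.31 p [0.4741 0.4047 0.0671] yaw 84.0 F [ 0.5 -0.1 -3.1] M [-0.02 -0.09  0.03] gap 0.0598 grip 29.9
0.066 t 41.66 p [0.474  0.4047 0.066 ] yaw 84.0 F [ 0.1  0.3 -2.6] M [-0.03 -0.04 -0.04] gap 0.0599 grip 29.9
0.065 t 42.01 p [0.474  0.4047 0.065 ] yaw 84.0 F [ 0.4 -0.5 -2.3] M [-0.04 -0.06  0.  ] gap 0.0596 grip 29.9
0.064 t 42.36 p [0.4742 0.4048 0.0641] yaw 84.0 F [-0.1  0.1 -1.3] M [-0.02 -0.06  0.06] gap 0.0597 grip 29.9
0.063 t 42.71 p [0.4742 0.4049 0.0641] yaw 84.0 F [-0.9 -0.5  6.9] M [-0.21  0.38  0.02] gap 0.0596 grip 29.9
```

View pics/s4.png

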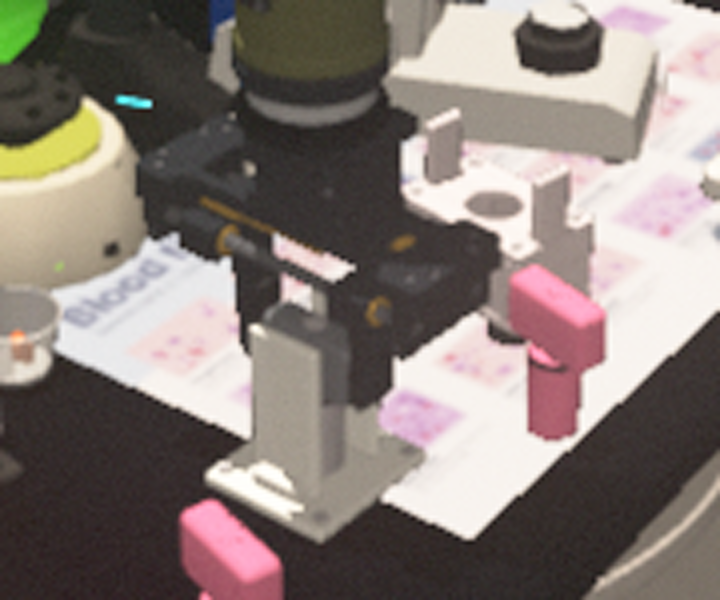

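The key is down on the base plate between the cheeks (handle at (310,340)), and contact came at the right height. I release, back off, and check from above.

```bash
python3 - <<'E'
from h import *
x,y=.474,.4047
arm.movel([x,y,.0641],speed=.02)
arm.command_gripper(.084);arm.hold(.3);st("rel")
arm.movel([x,y,.22],speed=.1)
arm.movel([.474,.365,.25],speed=.1);d,T=shot("k3")
X=np.linalg.inv(T@d["hand_eye"])@np.array([x,y,.096,1]);u=d["camera_matrix"]@X[:3];u=(u[:2]/u[2]).astype(int);print(u)
x0,y0=max(u[0]-100,0),max(u[1]-100,0);print(x0,y0)
cv2.imwrite("pics/k3c.png",cv2.resize(d["frame"][y0:y0+200,x0:x0+200,::-1],None,fx=2,fy=2,interpolation=2));st()
E
```

```text
rel t 43.84 p [0.474  0.4047 0.0641] yaw 84.0 F [ 0.7  0.5 -0.7] M [-0.07 -0.1   0.01] gap 0.0841 grip 0.0
[317 174]
217 74
 t 46.55 p [0.4738 0.3653 0.2497] yaw 84.0 F [ 0.2 -0.2  0.3] M [-0.01 -0.11  0.  ] gap 0.084 grip 0.0
```

View pics/k3c.png

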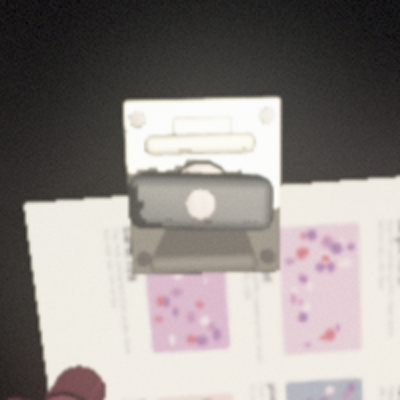

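The key is centred: disc at (201,205) in the crop, and the midpoint between the cheek tops is about (200,205). It is upright and released. I hand in.

```bash
python3 -c "
from cell import arm
print(arm.sign_off())"
```

```text
the job is handed in; nothing more can be done
None
```

I twisted the key free, stood it on the worktop and let go, then re-gripped it by its narrow ends and lowered it into the parts stand. The last view showed it upright and centred between the cheeks, and I handed the job in at about 47 s; no verdict came back.

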